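Open the shaker's ratchet clamp

TASK

The tube block on the platform shaker has to come out next, so open its clamp fully: press the orange release on the clamp's sliding jaw right down, then push the jaw back along its bar until it is up against the end stop. Leave the tube block in its place, do not lift it, and do not disturb the other things on the bench.

Things in the scene. Friction and masses are not known exactly. Their poses are not given: they have to be found in the camera images.
- shaker: White bench shaker with a blue front panel, fixed to the bench, footprint 240 x 320 mm (its x, y); origin under its centre at bench level. Its black platform, top 100 mm above the bench, carries the clamp. A grey fixed jaw crosses it (x -90 to 90 mm, y -119 to -105 mm, top 150 mm up). The sliding jaw opens along the shaker's +y. Position and yaw differ from run to run.
- jaw (a joint): Sliding aluminium jaw, m along the shaker's +y. 0 = most closed, 0.110 = fully open, against the end stop. It starts locked between about 0.005 and 0.05. With the ratchet engaged it has about 3 mm of play and locks both ways; released, it slides with about 3 N of friction and stays where it is left.
- push_face (a point): Point on the sliding jaw's inner face (towards the shaker's -y), over the bar, 145 mm above the bench; axes as the shaker's; moves with the jaw. Push here towards +y. Jaw plate 12 mm thick, top 158 mm up, from 30 mm on the -x to 155 mm on the +x side of this point. Above the bar, the space from this face to the fixed jaw is free, 70 mm wide plus the joint value.
- release (a joint): Orange ratchet release, m pressed straight down: 0 = up (ratchet engaged), 0.010 = fully down. About 3 N moves it; it has no spring and stays down where it is left. The ratchet is free once it is pressed more than about 0.007.
- release_top (a point): Centre of the top of the orange release pad, 28 x 32 mm (shaker's x, y), on the sliding jaw's carriage, 32 mm on the +y side of push_face; 170 mm above the bench when up, 160 mm when fully down, then still 2 mm above the jaw plate; axes as the shaker's; moves with the jaw.
- end_stop (a point): Grey end stop on the +y end of the bar: the middle of the upper edge of its face towards the jaw, 134 mm above the bench. Fully open, push_face is 60 mm on the -y side of it. The steel bar runs from here along the shaker's y, centred at the shaker's x = -65 mm, 12 mm wide, top 124 mm above the bench, with small teeth on its -x flank.
- block_center (a point): Loose dark tube block with a few capped tubes, 100 x 58 x 45 mm (57 mm over the caps), standing on the platform between the jaws, its near side about 55 mm to the +x side of the bar's centre line; this point is its centre, half-way up the 45 mm. To be left alone.
- vial: Loose small vial with a blue cap, 28 mm across, 55 mm high, on the bench in front of the shaker; origin under its centre. To be left alone.
- slide_box: Loose yellow box, 40 x 85 x 30 mm, on the bench in front of the shaker; origin under its centre. To be left alone.
- tip_box: Loose box of white pipette tips, 85 x 120 x 61 mm, right of the shaker; origin under its centre. To be left alone.
- beaker: Loose glass beaker, 68 mm across, 85 mm high, right of the shaker; origin under its centre. To be left alone.
- reagent: Loose amber bottle with a blue cap, 64 mm across, 140 mm high, left of the shaker; origin under its centre. To be left alone.
- timer: Loose white lab timer, 65 x 60 x 22 mm, lying left of the shaker; origin under its centre. To be left alone.

How it is judged:
On the way, in this order (a step that is already met when the one before it is completed fails the run):
1. the release is pressed right down while the jaw is still where it was locked (value of joint release above 0.0085 m and distance of push_face from where it was at the start of the episode below 0.012 m), for 0.1 s.
2. the jaw is pushed back along its bar to the end stop (value of joint jaw above 0.105 m), for 0.2 s.
At the end, for the whole second after the job is handed in: The sliding jaw rests fully open, within 5 mm of the end of its travel at the end stop; the tube block stands upright on the platform within 12 mm of where it was, and every other loose thing stands at rest within 20 mm of where it was (value of joint jaw above 0.105 m and velocity of joint jaw between -0.005 and 0.005 m/s and distance of block_center from where it was at the start of the episode below 0.012 m and distance of each of vial, slide_box, tip_box, beaker, reagent, timer from where it was at the start of the episode below 0.02 m and angle between each of block_center, vial, slide_box, tip_box, beaker, reagent, timer's own z axis and vertical below 0.1 rad and height (world z) of block_center below 0.128 m and linear speed of each of vial, slide_box, tip_box, beaker, reagent, timer below 0.01 m/s); the robot touches nothing.
It fails at once if the tube block is lifted, tipped or shoved more than 12 mm (distance of block_center from where it was at the start of the episode above 0.012 m or height (world z) of block_center above 0.13 m or angle between block_center's own z axis and vertical above 0.15 rad).
It fails at once if another thing on the bench is moved more than 20 mm, lifted or tipped (distance of any of vial, slide_box, tip_box, beaker, reagent, timer from where it was at the start of the episode above 0.02 m or angle between any of vial, slide_box, tip_box, beaker, reagent, timer's own z axis and vertical above 0.3 rad).
It also fails if it takes over 42 s, if anything falls off the work surface, if the arm or the gripper's body presses on something with over 40 N, if the wrist force passes 120 N, or if a joint passes its speed limit or range.

ROBOT

A 6-joint arm with a two-finger parallel gripper is mounted at the origin on the work surface. World frame = base frame: x ahead of the robot, y to its left, z up, the work surface at z = 0. Lengths are in m, angles in rad, forces in N, time in s.
With the tool pointing down it reaches from about 0.15 to 0.775 m from the base axis. Payload 6.1 kg.
Tool frame: the origin (TCP) lies on the centre line of the jaws, within the pads' length; the fingertips stand 17 mm ahead of it and the grasp point (between the pads) lies 2 mm behind it; x points along the fingers, y is the direction in which the jaws open and shut, and the axes are right-handed (so a half turn about x gives the same grasp; the last joint's range is limited). The gripper opens to 85 mm and grips with 20 to 120 N. Pads are 22 mm wide; open, the fingers measure 114 mm over their backs; the gripper's body (76 mm by 85 mm) begins 54 mm behind the grasp point. The pads swing forward as they close: fully open they stand 13 mm farther back than shut.
Start: joints at [0, 0.126, -0.04, 1.405, 0, 1.571], TCP at [0.525, -0, 0.248] pointing down, gripper open.
Joint ranges: [-2.72, 2.72], [-0.95, 1.95], [-1.27, 1.35], [-1.78, 2.02], [-1.46, 1.47], [-3.14, 3.14]. Speed limits (rad/s): [2.39, 2.39, 3.01, 3.14, 3.14, 3.14].

INTERFACE

Orientations are given as a unit quaternion [x, y, z, w].
In Python, from cell import sensors, optics, bot gives the robot as it stands.
- The arm moves only by the shell command python3 -m crank 'ROWS' [FORCE]. ROWS is JSON, a list of rows, each an object with "hand": the closure in counts, from 0 (fully open) to 255 (shut); "translation": the shift along the world's x, y, z in cm, a list of three; "rotation": the turn, a rotation vector about the world's x, y, z in degrees, a list of three. A call has 1 to 8 rows; each row is the pose to reach, as a shift and turn from the pose commanded when the call began; what a row does not reach only later rows make up. A row lasts 1/12 s, in which the tool goes at most 41.7 mm and 7.16 degrees, less where a joint would pass 70% of its speed; a pose out of reach is approached as far as the arm can. A call with a gripper value outside its range is refused whole. The fingers move at their own pace and stop on an object; FORCE is the grip in N (left out, the last holds). Time passes only in rows, so rows that repeat a pose let the fingers close. It gives the time, the measured TCP pose, the force and the opening at its end, in the units of the state.
- sensors.read_state(): the state, without advancing time (a new reading comes with each control period).
- optics.read_camera(name): name is "scene" or "side" or "wrist"; returns a dict with "color" (400x640x3 uint8, red, green, blue), "intrinsics" (3x3 intrinsics, pixels), "rvec" (rotation vector, rad) and "tvec" (3), from world to camera coordinates, as OpenCV has them; the wrist camera has in their place "hand_eye" (4x4, takes a point from camera to tool coordinates, whose origin is the TCP and whose axes are the tool frame's). Camera axes: x right, y down, z forward; pixel columns grow to the right and rows downward; lengths in m; the calibration is good to about 2 mm. A picture is of the moment at which its call begins: read the wrist's pose just before it. There is no depth.
- bot.job_done(): hands the job in, once; it reports no verdict.
The state is a dict: "clock": time; "q": joint angles; "joint_velocities": joint speeds; "joint_efforts": joint torques, N m; "tool_pos": TCP position; "tool_rot": TCP orientation; "contact_force": force on the tool from outside, world axes, zero at the start; "wrist_torque": the same for the moment, N m; "opening": finger opening in m.
Only numpy, scipy, OpenCV 4.12 (cv2) and the standard library are available. Lean on these libraries where they do the work, as an engineer would, in place of code of your own. Each camera call takes 0.05 s, during which the arm holds its last target. There are 200 camera calls.

## Working session

There is one attempt and no reset: what is moved stays moved. The work goes in short steps, Python scripts to look and compute and a shell command to move; the robot and the scene stay as the last step left them, time stands still between calls to the robot, and variables do not carry over. Pictures are saved under pics/ and viewed, about 8 in all and at most 12, crops included, and the job is handed in when it is done.

```bash
mkdir -p pics; cat > h.py <<'E'
import numpy as np, cv2
from cell import sensors, optics, bot
from scipy.spatial.transform import Rotation as R
def cam(n):
    s=sensors.read_state(); c=optics.read_camera(n)
    K=np.array(c["intrinsics"],float)
    if n=="wrist":
        T=np.eye(4);T[:3,:3]=R.from_quat(s["tool_rot"]).as_matrix();T[:3,3]=s["tool_pos"]
        M=np.linalg.inv(T@np.array(c["hand_eye"]))
    else:
        M=np.eye(4);M[:3,:3]=cv2.Rodrigues(np.array(c["rvec"],float))[0];M[:3,3]=np.ravel(c["tvec"])
    return c["color"],K,M
def save(n,f):
    im,K,M=cam(n); cv2.imwrite(f"pics/{f}.png",im[:,:,::-1]); np.savez(f"pics/{f}.npz",K=K,M=M)
def crop(f,x0,y0,w,h,k,o):
    im=cv2.imread(f"pics/{f}.png")[y0:y0+h,x0:x0+w]; cv2.imwrite(f"pics/{o}.png",cv2.resize(im,None,fx=k,fy=k,interpolation=cv2.INTER_CUBIC))
def at(f,u,v,z):
    d=np.load(f"pics/{f}.npz");K,M=d["K"],d["M"];Ri=M[:3,:3].T;c=-Ri@M[:3,3]
    r=Ri@np.linalg.solve(K,[u,v,1.]); return c+r*(z-c[2])/r[2]
def px(f,p):
    d=np.load(f"pics/{f}.npz");q=d["K"]@(d["M"][:3,:3]@p+d["M"][:3,3]); return q[:2]/q[2]
E
python3 - <<'E'
from h import *
save("scene","s0");save("side","d0")
a=cv2.imread("pics/s0.png");b=cv2.imread("pics/d0.png")
cv2.imwrite("pics/both.png",cv2.resize(np.vstack([a,b]),(480,600))) if 0 else None
print(sensors.read_state())
for f in("s0","d0"):
    M=np.load(f"pics/{f}.npz")["M"];print(-M[:3,:3].T@M[:3,3])
E
```

```text
{'clock': 0.1, 'q': array([-9.84140422e-06,  1.26317132e-01, -4.04808300e-02,  1.40540813e+00,
        1.13559323e-05,  1.57079790e+00]), 'joint_velocities': array([-0.00053139, -0.00024375,  0.00119971,  0.00217679,  0.00032435,
       -0.00117639]), 'joint_efforts': array([-1.61755201e-03, -4.36907172e+01,  3.53606522e+01,  1.36335523e-02,
       -5.14612566e-05,  1.73892335e-06]), 'tool_pos': array([ 5.24662642e-01, -2.00078998e-06,  2.47619650e-01]), 'tool_rot': array([-0.49965313, -0.5003523 ,  0.50035233, -0.49964174]), 'contact_force': array([ 1.17712665, -0.27366642,  0.38323245]), 'wrist_torque': array([ 0.01429543, -0.02375472,  0.02457773]), 'opening': 0.08539457453308505}
[1.26446477 0.47635503 1.25247763]
[ 0.10121535 -0.65856421  0.67354307]
```

View pics/s0.png

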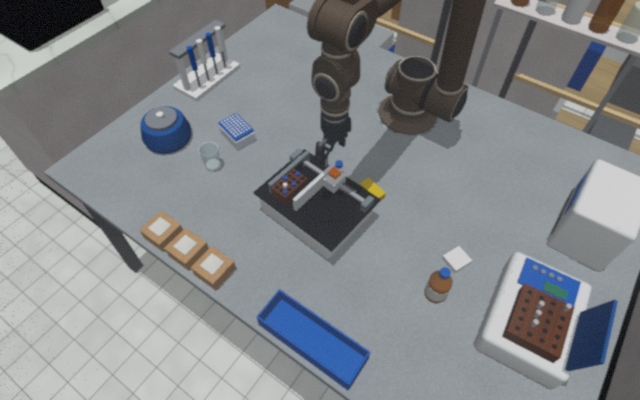

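View pics/d0.png

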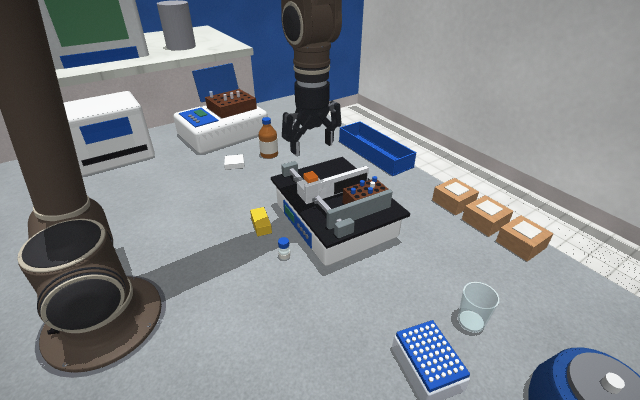

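The scene view shows the shaker at about (320,200), with the orange release near (335,173). In the side view the release is at (311,178), the end stop at (290,168) and the fixed jaw at (370,210). I'll enlarge both.

```bash
python3 - <<'E'
from h import *
crop("s0",250,140,140,120,5.5,"a");crop("d0",260,140,160,130,5,"b")
a=cv2.imread("pics/a.png")[:300*2];b=cv2.imread("pics/b.png")
cv2.imwrite("pics/a.png",a[:600]);print(a.shape,b.shape)
E
```

```text
(600, 770, 3) (650, 800, 3)
```

View pics/b.png

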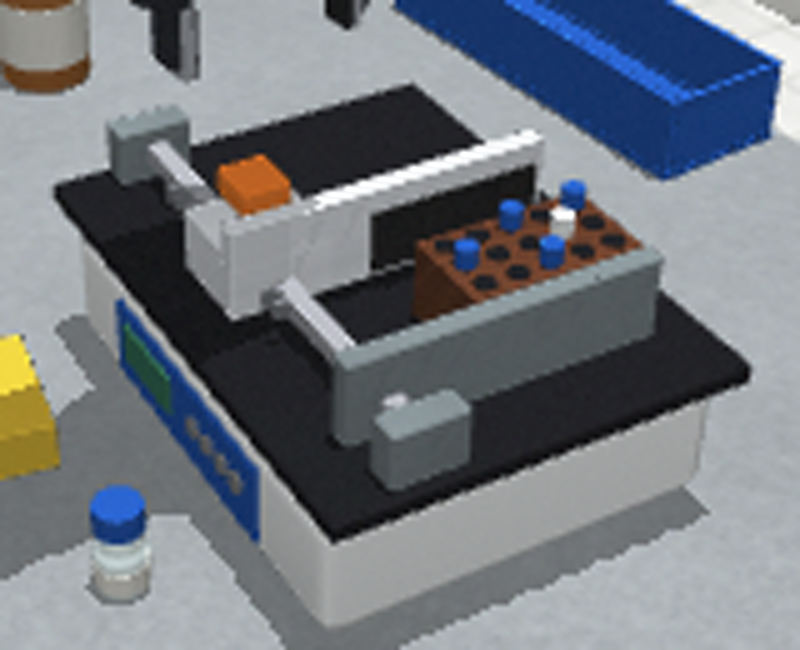

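View pics/a.png

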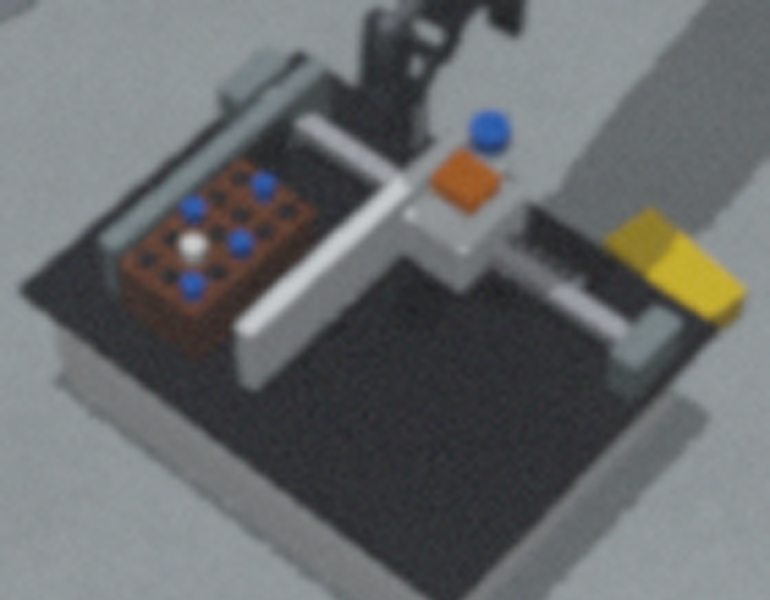

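Both crops show the clamp clearly. In the side crop the pad top is centred at about (254,173), and the platform corners are at (55,190), (415,87), (748,370) and (333,538). In the scene crop the pad is at (466,178). Next I turn these into positions.

```bash
python3 - <<'E'
from h import *
S=lambda u,v,z:at("s0",250+u/5.5-.4,140+v/5.5-.4,z)
D=lambda u,v,z:at("d0",260+u/5-.4,140+v/5-.4,z)
p=lambda *a:print(a[0],np.round(a[1],4))
p("pad D",D(254,173,.17));p("pad S",S(466,180,.17))
c=[D(55,190,.1),D(415,87,.1),D(748,370,.1),D(333,538,.1)]
for x in c:p("plat",x)
for i in range(4):
    d=(c[(i+1)%4]-c[i])[:2];p("edge",[np.hypot(*d),np.degrees(np.arctan2(d[1],d[0]))])
e=[S(22,290,.1),S(300,58,.1),S(715,330,.1)]
for x in e:p("platS",x)
for i in range(2):
    d=(e[i+1]-e[i])[:2];p("edge",[np.hypot(*d),np.degrees(np.arctan2(d[1],d[0]))])
p("jaw topedge S -x,+x (inner)",[S(400,178,.158),S(240,325,.158)])
p("jaw topedge D inner",[D(225,225,.158),D(540,140,.158)])
p("fixed inner D",[D(338,350,.15),D(655,250,.15)])
p("endstop S",[S(612,352,.134),S(655,308,.134)])
E
```

```text
pad D [0.5231 0.0072 0.17  ]
pad S [0.5259 0.0078 0.17  ]
plat [0.4797 0.1475 0.1   ]
plat [0.7166 0.1265 0.1   ]
plat [ 0.6852 -0.1872  0.1   ]
plat [ 0.4489 -0.1694  0.1   ]
edge [ 0.2378 -5.0517]
edge [  0.3153 -95.7127]
edge [  0.2369 175.6909]
edge [ 0.3183 84.4526]
platS [ 0.691  -0.1828  0.1   ]
platS [ 0.4579 -0.1589  0.1   ]
platS [0.4863 0.1526 0.1   ]
edge [  0.2343 174.1517]
edge [ 0.3128 84.7897]
jaw topedge S -x,+x (inner) [[ 0.5379 -0.0282  0.158 ]
 [ 0.67   -0.0396  0.158 ]]
jaw topedge D inner [[ 0.4957 -0.0087  0.158 ]
 [ 0.6754 -0.0343  0.158 ]]
fixed inner D [[ 0.4904 -0.1131  0.15  ]
 [ 0.6645 -0.1352  0.15  ]]
endstop S [[0.5543 0.1242 0.134 ]
 [0.5157 0.1277 0.134 ]]
```

The yaw is about -5.2°, the pad is at about (0.5245, 0.0075) and the jaw is at about 0.026. The platform comes out near 240 x 320 mm, and the end stop agrees to about 6 mm. I'll turn the tool so its y axis lies along the shaker's x, shut the fingers, then look with the wrist camera.

```bash
python3 -m crank '[{"hand":255,"translation":[0,0.5,0],"rotation":[0,0,7]},{"hand":255,"translation":[0,0.7,0],"rotation":[0,0,14]},{"hand":255,"translation":[0,0.7,0],"rotation":[0,0,21]},{"hand":255,"translation":[0,0.7,0],"rotation":[0,0,28]},{"hand":255,"translation":[0,0.7,0],"rotation":[0,0,35]},{"hand":255,"translation":[0,0.7,0],"rotation":[0,0,42]},{"hand":255,"translation":[0,0.7,0],"rotation":[0,0,49]},{"hand":255,"translation":[0,0.7,0],"rotation":[0,0,56]}]' 40 && python3 -m crank '[{"hand":255,"translation":[0,0,0],"rotation":[0,0,7]},{"hand":255,"translation":[0,0,0],"rotation":[0,0,14]},{"hand":255,"translation":[0,0,0],"rotation":[0,0,21]},{"hand":255,"translation":[0,0,0],"rotation":[0,0,28.5]},{"hand":255,"translation":[0,0,0],"rotation":[0,0,28.8]},{"hand":255,"translation":[0,0,0],"rotation":[0,0,28.8]},{"hand":255,"translation":[0,0,0],"rotation":[0,0,28.8]}]'
python3 - <<'E'
from h import *
s=sensors.read_state();print(s["q"],R.from_quat(s["tool_rot"]).as_matrix().round(3))
save("wrist","w1")
print(px("w1",np.array([.5245,.0075,.17])))
E
```

```text
clock: 0.77
tool_pos: [0.5248, 0.007, 0.2478]
tool_rot: [0.205, 0.677, -0.205, 0.677]
contact_force: [0.3, 0.6, -0.2]
opening: 0.0002
clock: 1.35
tool_pos: [0.5249, 0.007, 0.2481]
tool_rot: [0.033, 0.706, -0.033, 0.706]
contact_force: [-0.6, 0.6, -0.9]
opening: -0.0004
[ 1.33383513e-02  1.26062575e-01 -3.97491274e-02  1.40541576e+00
  2.10821013e-05  1.07100854e-01] [[-0.     0.094  0.996]
 [ 0.     0.996 -0.094]
 [-1.    -0.    -0.   ]]
[325.94740731 212.45572204]
```

View pics/w1.png

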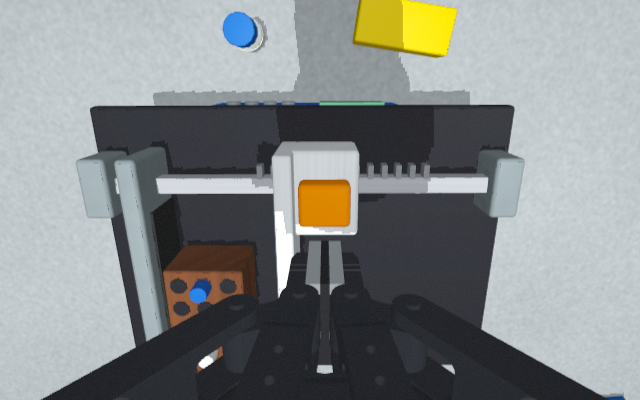

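The wrist view puts the pad top at about (325,203), between x 299–350 and y 181–226. It also shows that the fingers now open along the shaker's y. That is fine for pressing, but I'll turn back before pushing.

```bash
python3 - <<'E'
from h import *
p=lambda n,a:print(n,np.round(a,4))
p("pad",at("w1",325,203,.17));p("corners",[at("w1",299,181,.17),at("w1",350,181,.17),at("w1",350,226,.17),at("w1",299,226,.17)])
p("jaw inner top -x end",at("w1",274,143,.158))
p("fixed inner top",[at("w1",140,160,.15),at("w1",163,345,.15)])
p("stop",[at("w1",482,153,.134),at("w1",482,216,.134)])
p("bar",[at("w1",160,183,.124),at("w1",480,185,.124)])
p("block near top edge z.145",[at("w1",166,269,.145),at("w1",252,269,.145)])
E
```

```text
pad [0.5184 0.0075 0.17  ]
corners [[ 0.5033 -0.0064  0.17  ]
 [ 0.5062  0.0234  0.17  ]
 [ 0.5347  0.0213  0.17  ]
 [ 0.5318 -0.0098  0.17  ]]
jaw inner top -x end [ 0.4815 -0.0199  0.158 ]
fixed inner top [[ 0.4855 -0.1074  0.15  ]
 [ 0.6266 -0.1252  0.15  ]]
stop [[0.5053 0.1154 0.134 ]
 [0.5513 0.1171 0.134 ]]
bar [[ 0.5079 -0.1113  0.124 ]
 [ 0.5312  0.1191  0.124 ]]
block near top edge z.145 [[ 0.5662 -0.1112  0.145 ]
 [ 0.5719 -0.05    0.145 ]]
```

The pad measures 28 x 31 mm, which matches the given size, and its centre is (0.519, 0.007). I go down over it.

```bash
python3 -m crank '[{"hand":255,"translation":[-0.5,0,-2],"rotation":[0,0,0]},{"hand":255,"translation":[-0.5,0,-4],"rotation":[0,0,0]},{"hand":255,"translation":[-0.5,0,-5.2],"rotation":[0,0,0]},{"hand":255,"translation":[-0.5,0,-5.5],"rotation":[0,0,0]},{"hand":255,"translation":[-0.5,0,-5.5],"rotation":[0,0,0]}]' && python3 -m crank '[{"hand":255,"translation":[0,0,-0.3],"rotation":[0,0,0]},{"hand":255,"translation":[0,0,-0.6],"rotation":[0,0,0]},{"hand":255,"translation":[0,0,-0.9],"rotation":[0,0,0]},{"hand":255,"translation":[0,0,-1.1],"rotation":[0,0,0]},{"hand":255,"translation":[0,0,-1.1],"rotation":[0,0,0]}]'
python3 - <<'E'
from h import *
save("side","d1");crop("d1",260,100,160,130,4,"d1c")
E
```

```text
clock: 1.82
tool_pos: [0.5194, 0.007, 0.1925]
tool_rot: [0.032, 0.707, -0.033, 0.706]
contact_force: [0.5, -0.3, 1.8]
opening: -0.0
clock: 2.23
tool_pos: [0.5206, 0.007, 0.1827]
tool_rot: [0.032, 0.706, -0.032, 0.707]
contact_force: [0.4, -0.1, 1.4]
opening: 0.0001
```

View pics/d1c.png

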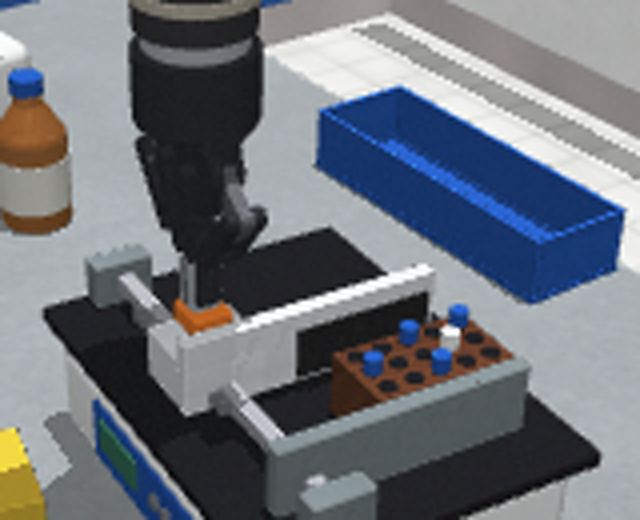

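The side crop shows the fingertips on the pad at about (195,305), with the pad already partly down. I keep pressing until the force rises.

```bash
python3 -m crank '[{"hand":255,"translation":[0,0,-0.2],"rotation":[0,0,0]},{"hand":255,"translation":[0,0,-0.4],"rotation":[0,0,0]},{"hand":255,"translation":[0,0,-0.5],"rotation":[0,0,0]},{"hand":255,"translation":[0,0,-0.5],"rotation":[0,0,0]}]'; python3 -m crank '[{"hand":255,"translation":[0,0,-0.1],"rotation":[0,0,0]},{"hand":255,"translation":[0,0,-0.2],"rotation":[0,0,0]},{"hand":255,"translation":[0,0,-0.2],"rotation":[0,0,0]}]'
```

```text
clock: 2.62
tool_pos: [0.5201, 0.007, 0.1771]
tool_rot: [0.032, 0.706, -0.032, 0.706]
contact_force: [1.0, -0.4, 1.3]
opening: 0.0002
clock: 2.87
tool_pos: [0.5201, 0.007, 0.1769]
tool_rot: [0.032, 0.706, -0.032, 0.707]
contact_force: [-2.2, -0.1, 12.5]
opening: -0.0001
```

The tip stopped at 0.160 with 12.5 N on it, so the release is fully down. I lift, turn back -90° and move over the gap.

```bash
python3 -m crank '[{"hand":255,"translation":[0,0,2],"rotation":[0,0,0]},{"hand":255,"translation":[0,0,5],"rotation":[0,0,-7]},{"hand":255,"translation":[0,0,6],"rotation":[0,0,-14]},{"hand":255,"translation":[-0.2,-2,6],"rotation":[0,0,-21]},{"hand":255,"translation":[-0.4,-4,6],"rotation":[0,0,-28]},{"hand":255,"translation":[-0.6,-6,6],"rotation":[0,0,-35]},{"hand":255,"translation":[-0.8,-7,6],"rotation":[0,0,-42]},{"hand":255,"translation":[-0.8,-7,6],"rotation":[0,0,-49]}]' && python3 -m crank '[{"hand":255,"translation":[0,0,0],"rotation":[0,0,-7]},{"hand":255,"translation":[0,0,0],"rotation":[0,0,-14]},{"hand":255,"translation":[0,0,0],"rotation":[0,0,-21]},{"hand":255,"translation":[0,0,0],"rotation":[0,0,-28]},{"hand":255,"translation":[0,0,0],"rotation":[0,0,-35]},{"hand":255,"translation":[0,0,0],"rotation":[0,0,-41]},{"hand":255,"translation":[0,0,0],"rotation":[0,0,-41]},{"hand":255,"translation":[0,0,0],"rotation":[0,0,-41]}]'
python3 - <<'E'
from h import *
s=sensors.read_state();p=s["tool_pos"];print(R.from_quat(s["tool_rot"]).as_matrix().round(3))
save("wrist","w2")
save("side","d2")
for z in(.158,.145,.231):print(px("w2",np.array([p[0],p[1],z])))
a=cv2.imread("pics/w2.png");b=cv2.resize(cv2.imread("pics/d2.png")[100:230,260:420],(492,400));cv2.imwrite("pics/w2b.png",cv2.resize(np.hstack([a,b])[:,:],(800,int(400*800/1132))))
E
```

```text
clock: 3.53
tool_pos: [0.511, -0.0647, 0.2346]
tool_rot: [0.324, 0.629, -0.325, 0.628]
contact_force: [0.5, 0.8, -0.1]
opening: -0.0
clock: 4.2
tool_pos: [0.5115, -0.063, 0.2348]
tool_rot: [-0.521, -0.478, 0.522, -0.477]
contact_force: [0.3, 0.8, -0.2]
opening: -0.0002
[[-0.001  0.996 -0.088]
 [ 0.    -0.088 -0.996]
 [-1.    -0.001 -0.   ]]
[326.77815246 211.23560894]
[326.6822971  204.01629123]
[327.61960919 274.60967035]
```

View pics/w2b.png

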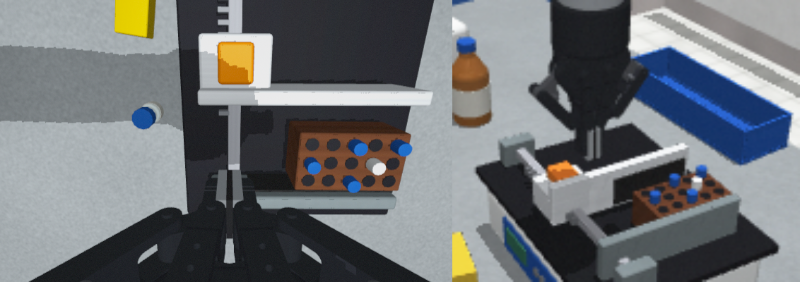

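The wrist view shows the fingers over the bar, between the fixed jaw and the sliding jaw, with the block clear to the +x side. The side view shows the release pad down. I lower now.

```bash
python3 -m crank '[{"hand":255,"translation":[0.2,0,-2.5],"rotation":[0,0,0]},{"hand":255,"translation":[0.2,0,-5],"rotation":[0,0,0]},{"hand":255,"translation":[0.2,0,-7],"rotation":[0,0,0]},{"hand":255,"translation":[0.2,0,-8],"rotation":[0,0,0]},{"hand":255,"translation":[0.2,0,-8.4],"rotation":[0,0,0]},{"hand":255,"translation":[0.2,0,-8.4],"rotation":[0,0,0]}]' && python3 -m crank '[{"hand":255,"translation":[0.1,0.7,0],"rotation":[0,0,0]},{"hand":255,"translation":[0.1,1.4,0],"rotation":[0,0,0]},{"hand":255,"translation":[0.2,2,0],"rotation":[0,0,0]},{"hand":255,"translation":[0.2,2.5,0],"rotation":[0,0,0]},{"hand":255,"translation":[0.3,3,0],"rotation":[0,0,0]},{"hand":255,"translation":[0.3,3.5,0],"rotation":[0,0,0]},{"hand":255,"translation":[0.4,4,0],"rotation":[0,0,0]},{"hand":255,"translation":[0.4,4,0],"rotation":[0,0,0]}]'
```

```text
clock: 4.8
tool_pos: [0.5136, -0.063, 0.1508]
tool_rot: [-0.522, -0.477, 0.522, -0.477]
contact_force: [-0.2, 0.2, -0.3]
opening: -0.0001
clock: 5.47
tool_pos: [0.5182, -0.022, 0.1515]
tool_rot: [0.522, 0.477, -0.522, 0.477]
contact_force: [-0.2, 0.4, 0.0]
opening: 0.0001
```

```bash
python3 -m crank '[{"hand":255,"translation":[0.1,0.8,0],"rotation":[0,0,0]},{"hand":255,"translation":[0.2,1.6,0],"rotation":[0,0,0]},{"hand":255,"translation":[0.2,2.4,0],"rotation":[0,0,0]},{"hand":255,"translation":[0.3,3.2,0],"rotation":[0,0,0]},{"hand":255,"translation":[0.4,4,0],"rotation":[0,0,0]},{"hand":255,"translation":[0.4,4.8,0],"rotation":[0,0,0]},{"hand":255,"translation":[0.5,5.4,0],"rotation":[0,0,0]},{"hand":255,"translation":[0.5,6,0],"rotation":[0,0,0]}]' && python3 -m crank '[{"hand":255,"translation":[0,0.4,0],"rotation":[0,0,0]},{"hand":255,"translation":[0,0.8,0],"rotation":[0,0,0]},{"hand":255,"translation":[0.1,1.1,0],"rotation":[0,0,0]},{"hand":255,"translation":[0.1,1.1,0],"rotation":[0,0,0]}]'
python3 - <<'E'
from h import *
save("side","d3");crop("d3",260,100,160,130,4,"d3c")
E
```

```text
clock: 6.13
tool_pos: [0.5233, 0.0378, 0.1513]
tool_rot: [0.522, 0.477, -0.522, 0.477]
contact_force: [1.3, -3.9, 0.1]
opening: -0.0002
clock: 6.47
tool_pos: [0.5237, 0.0489, 0.1512]
tool_rot: [0.522, 0.478, -0.522, 0.476]
contact_force: [0.9, -0.1, -0.4]
opening: -0.0003
```

View pics/d3c.png

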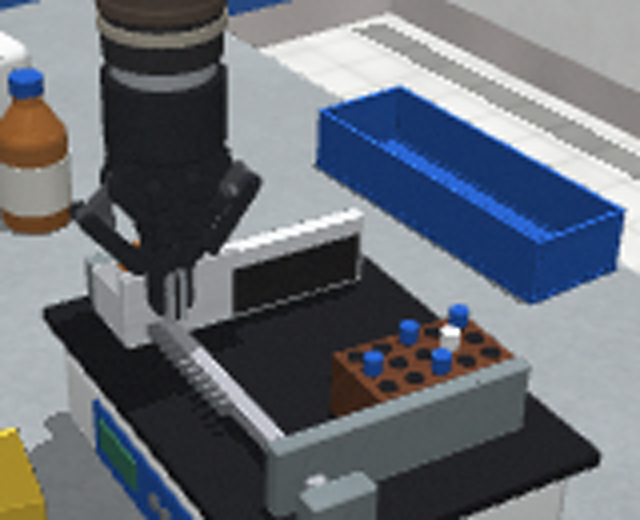

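The crop shows the jaw slid back close to the end stop at (100,290), with the block still in place. I push slowly until the stop is felt.

```bash
python3 -m crank '[{"hand":255,"translation":[0,0.2,0],"rotation":[0,0,0]},{"hand":255,"translation":[0,0.4,0],"rotation":[0,0,0]},{"hand":255,"translation":[0,0.4,0],"rotation":[0,0,0]}]'; python3 -m crank '[{"hand":255,"translation":[0,0.2,0],"rotation":[0,0,0]},{"hand":255,"translation":[0,0.3,0],"rotation":[0,0,0]},{"hand":255,"translation":[0,0.3,0],"rotation":[0,0,0]}]'
```

```text
clock: 6.77
tool_pos: [0.524, 0.052, 0.1511]
tool_rot: [-0.522, -0.477, 0.522, -0.477]
contact_force: [0.3, -2.5, -0.9]
opening: -0.0003
clock: 7.02
tool_pos: [0.5241, 0.0544, 0.1512]
tool_rot: [-0.522, -0.476, 0.523, -0.477]
contact_force: [2.0, -6.4, -1.5]
opening: -0.0001
```

```bash
python3 -m crank '[{"hand":255,"translation":[0,0.2,0],"rotation":[0,0,0]},{"hand":255,"translation":[0,0.2,0],"rotation":[0,0,0]},{"hand":255,"translation":[0,0.2,0],"rotation":[0,0,0]}]'
```

```text
clock: 7.27
tool_pos: [0.5241, 0.0545, 0.1513]
tool_rot: [-0.521, -0.475, 0.524, -0.478]
contact_force: [0.9, -13.2, -0.3]
opening: 0.0001
```

The push stalled at y = 0.0545 while the force doubled, so the jaw is against the end stop. I back off, lift and check.

```bash
python3 -m crank '[{"hand":255,"translation":[-0.1,-1,0],"rotation":[0,0,0]},{"hand":255,"translation":[-0.2,-2.5,0],"rotation":[0,0,0]},{"hand":255,"translation":[-0.2,-2.5,3],"rotation":[0,0,0]},{"hand":255,"translation":[-0.2,-2.5,6],"rotation":[0,0,0]},{"hand":255,"translation":[-0.2,-2.5,9],"rotation":[0,0,0]},{"hand":255,"translation":[-0.2,-2.5,12],"rotation":[0,0,0]},{"hand":255,"translation":[-0.2,-2.5,12],"rotation":[0,0,0]},{"hand":255,"translation":[-0.2,-2.5,12],"rotation":[0,0,0]}]'
python3 - <<'E'
from h import *
save("wrist","w4");save("side","d4")
cv2.imwrite("pics/f.png",cv2.resize(np.hstack([cv2.imread("pics/w4.png"),cv2.resize(cv2.imread("pics/d4.png")[100:230,260:420],(492,400))]),(800,283)))
a,b=[cv2.imread(f"pics/{n}.png").astype(int) for n in("d0","d4")]
ys,xs=np.where(np.abs(a-b).sum(2)>90)
for n,(x0,x1,y0,y1) in dict(block=(345,392,178,200),vial=(275,293,235,262),yellow=(250,272,205,236),tips=(390,470,315,398),beaker=(452,500,280,335),reagent=(256,280,115,160),timer=(222,246,152,170)).items():
    print(n,((xs>=x0)&(xs<x1)&(ys>=y0)&(ys<y1)).sum())
E
```

```text
clock: 7.93
tool_pos: [0.5228, 0.0324, 0.2732]
tool_rot: [0.523, 0.476, -0.521, 0.477]
contact_force: [0.6, 0.3, -0.2]
opening: -0.0001
block 8
vial 62
yellow 165
tips 0
beaker 0
reagent 0
timer 0
```

View pics/f.png

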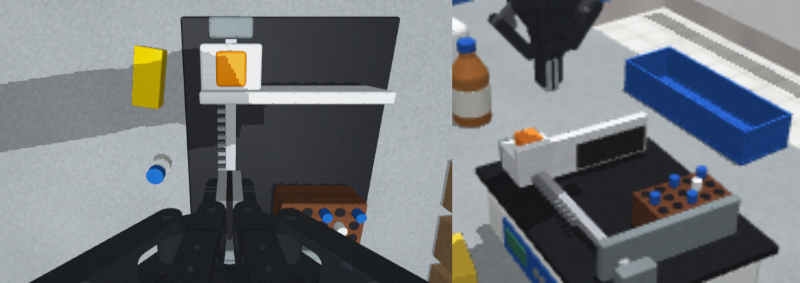

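The final picture shows the jaw at the bar's end, with a small strip of bar visible before the stop in the wrist view at (231,41). I check the pad-to-stop distance, which should be 28 mm. I also check whether the vial and yellow-box differences are only shadow.

```bash
python3 - <<'E'
from h import *
crop("w4",250,10,170,150,4,"w4c")
a=cv2.imread("pics/w4c.png")
v=[cv2.resize(cv2.imread(f"pics/{n}.png")[195:270,245:300],(220,300)) for n in("d0","d4")]
o=np.zeros((600,800,3),np.uint8);o[:600,:580]=a[:,:580];o[:300,580:]=v[0];o[300:,580:]=v[1];cv2.imwrite("pics/g.png",o)
E
```

```text
(no output)
```

View pics/g.png

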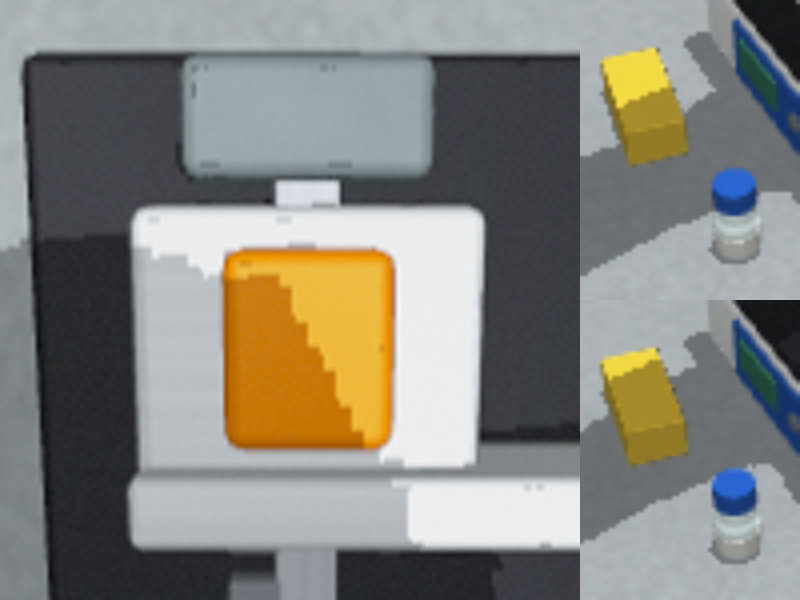

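The vial and yellow box have not moved; only the shadow changed. In the crop the pad spans rows 250–448 and the stop edge is at row 175. The jaw inner edge is at row 548 and the carriage edge at row 207.

```bash
python3 - <<'E'
from h import *
W=lambda u,v,z:at("w4",250+u/4-.4,10+v/4-.4,z)
f=W(308,175,.134)
for n,q in dict(pad_c=W(308,349,.16),pad_plus=W(308,252,.16),pad_minus=W(308,447,.16),inner158=W(308,548,.158),car145=W(308,207,.145),car150=W(308,207,.15)).items(): print(n,q.round(4),"to stop",((f-q)[:2]@[.09,.996]).round(4))
a=W(308,252,.17)-W(308,447,.17);print(np.linalg.norm(a), f)
E
```

```text
pad_c [0.5292 0.0971 0.16  ] to stop 0.0279
pad_plus [0.5305 0.1119 0.16  ] to stop 0.0131
pad_minus [0.5278 0.0816 0.16  ] to stop 0.0435
inner158 [0.5263 0.0646 0.158 ] to stop 0.0606
car145 [0.5313 0.1192 0.145 ] to stop 0.0057
car150 [0.5313 0.119  0.15  ] to stop 0.0059
0.02913011312111021 [0.53193766 0.12489095 0.134     ]
```

The pad-to-stop distance is 27.9 mm (28 expected) and face-to-stop is 60.6 mm (60 expected), so the jaw is fully open. I hand the job in.

```bash
python3 -c "
from cell import bot
print(bot.job_done())"
```

```text
the job is handed in; nothing more can be done
None
```

The clamp is fully open and the job is handed in, with about 8 s used on the robot clock. No verdict came back, so the results below are from my own measurements.

- **Release:** I pressed the orange pad with the shut fingers until it bottomed, with the tip at z ≈ 0.160 m and 12.5 N on it. I did not push on the jaw before that.
- **Jaw:** I pushed its inner face along the bar until it stalled at the end stop, where the force rose from 6 to 13 N with no further movement. I then backed off and lifted clear.
- **Fully open:** the wrist image gives 27.9 mm from pad centre to stop (28 expected) and 60.6 mm from face to stop (60 expected).
- **Other things on the bench:** the side camera images before and after show almost no change at the block and none at the tip box, beaker, reagent and timer. They did differ around the vial and yellow box, but an enlarged view showed only the arm's shadow had moved.
- **Slips and disagreements:**
  - My first wrist turn was the wrong way for pushing. I turned back before the push, and nothing was touched.
  - The first position estimates differed between cameras by up to about 6 mm, so I used the wrist view for the press.

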